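# Washed glasses and tins back to their drip trays

### The arm

A 7-joint arm with a two-finger parallel gripper is mounted at the origin on the work surface. World frame = base frame: x ahead of the robot, y to its left, z up, the work surface at z = 0. Lengths are in m, angles in rad, forces in N, time in s.
With the tool pointing down it reaches from about 0.425 to 0.925 m from the base axis. Payload 6.8 kg.
Tool frame: the origin (TCP) lies on the front face of the gripper's body, between the roots of the fingers; the fingertips stand 73 mm ahead of it and the grasp point (between the pads) lies 54 mm ahead of it (env.nose_length is the distance from the TCP to the fingertips, in m); z points along the fingers, y is the direction in which the jaws open and shut (so a half turn about z gives the same grasp; the last joint's range is limited). The gripper opens to 85 mm and grips with 20 to 120 N. Pads are 22 mm wide; open, the fingers measure 114 mm over their backs; the gripper's body (76 mm by 85 mm) begins 54 mm behind the grasp point. The pads swing forward as they close: fully open they stand 13 mm farther back than shut.
Start: joints at [-1.294, 0.477, 0.022, 1.555, -0.011, 1.109, -0.083], TCP at [0.253, 0.626, 0.304] pointing down, gripper open.
Joint ranges: [-2.96, 2.96], [-0.34, 2.1], [-1.41, 1.46], [0.24, 2.44], [-1.37, 4.51], [0.17, 1.92], [-2.96, 2.96]. Speed limits (rad/s): [2.39, 2.39, 3.14, 3.14, 3.14, 3.14, 3.14].

### API

Orientations are given as a unit quaternion [w, x, y, z].
In Python, from cell import env, kin, camera, calibration, job gives the robot as it stands. The module is installed in compiled form; this text tells all that it offers. Calls block until the motion is done:
- env.reach(position, orientation): joint-space move of the TCP to a pose.
- env.movel(position, velocity=0.15, rot=None, stop_force=None): straight line of the TCP; rot=None keeps the orientation; velocity is the mean speed in m/s. With stop_force (N) it stops when the force on the tool has changed by that much, and returns True; else False.
- env.goto_joints(angles): joint-space move.
- env.grip(opening, f_grip=None): finger opening in m; f_grip is the grip in N (None keeps the last); returns when the fingers have stopped.
- env.dwell(seconds).
- kin.inverse_kinematics(position, orientation): joint angles nearest the present ones, or None.
- env.get_state(): the state.
- camera(name): name is "scene" or "top"; returns (picture, depth): 480x640x3 uint8, blue, green, red; 480x640 float32, m along the optical axis (not along the pixel's ray), 0 where there is no reading.
- calibration(name): a dict with "fx", "fy", "cx", "cy" (pixels), "rvec" (rotation vector, rad) and "tvec" (3), from world to camera coordinates, as OpenCV has them. Camera axes: x right, y down, z forward; pixel columns grow to the right and rows downward; lengths in m; the calibration is good to about 2 mm. A picture is of the moment at which its call begins. calibration takes no time and is no camera call.
A pose or a line that the arm cannot do raises env.PlanningError and nothing moves.
- job.job_done(): hands the job in, once; it reports no verdict.
The state is a dict: "time": time; "qpos": joint angles; "joint_velocities": joint speeds; "joint_torque": joint torques, N m; "tcp_pos": TCP position; "orientation": TCP orientation; "force": force on the tool from outside, world axes, zero at the start; "torque": the same for the moment, N m; "opening": finger opening in m.
Only numpy, scipy, OpenCV 4.12 (cv2) and the standard library are available. Lean on these libraries where they do the work, as an engineer would, in place of code of your own. Each camera call takes 0.05 s, during which the arm holds its last target.

### The job

Put the two washed tumblers, the square canister and the oblong tin each into the beige drip tray that matches its shape and size, standing upright and flat on the tray's floor inside the rim. Set each down gently rather than dropping it, and leave the blue stopper and the steel dipper where they are.

Things in the scene. Friction and masses are not known exactly. Their poses are not given: they have to be found in the camera images.
- large_tumbler: Large straight greenish glass tumbler, open at the top, diameter 62 mm, height 95 mm, wall 4 mm, about 0.22 kg. Starts and ends upright. Origin at the centre of its underside, z up.
- small_tumbler: Small straight greenish glass tumbler, open at the top, diameter 40 mm, height 62 mm, wall 3.5 mm, about 0.1 kg. Starts and ends upright. Origin at the centre of its underside, z up.
- square_canister: Closed square stainless steel tea canister, 58 x 58 mm, height 75 mm, about 0.25 kg; lid fixed on. Starts and ends upright. Origin at the centre of its underside, z up. x and y along its sides.
- oblong_tin: Closed oblong stainless steel tin, 116 mm long (its x) by 44 mm wide (its y), height 45 mm, about 0.2 kg; lid fixed on. Starts and ends upright. Origin at the centre of its underside, z up.
- tray_large_round: Fixed beige plastic drip tray, does not move. Origin at the centre of its underside on the counter, z up. Floor 4 mm thick, rim 4 mm wide and 12 mm high all round (so the rim stands 8 mm above the floor). Round, outside diameter 90 mm, inside 82 mm: for the large tumbler.
- tray_small_round: Fixed beige plastic drip tray, does not move. Origin at the centre of its underside on the counter, z up. Floor 4 mm thick, rim 4 mm wide and 12 mm high all round (so the rim stands 8 mm above the floor). Round, outside diameter 66 mm, inside 58 mm: for the small tumbler.
- tray_square: Fixed beige plastic drip tray, does not move. Origin at the centre of its underside on the counter, z up. Floor 4 mm thick, rim 4 mm wide and 12 mm high all round (so the rim stands 8 mm above the floor). Square, outside 86 x 86 mm, inside 78 x 78 mm, x and y along its sides: for the square canister, any quarter turn.
- tray_oblong: Fixed beige plastic drip tray, does not move. Origin at the centre of its underside on the counter, z up. Floor 4 mm thick, rim 4 mm wide and 12 mm high all round (so the rim stands 8 mm above the floor). Oblong, outside 144 mm (its x) by 72 mm (its y), inside 136 x 64 mm: for the oblong tin, either way round.
- stopper: Bystander: small loose blue silicone bottle stopper standing on the counter amid the work, diameter 38 mm, height 44 mm. Origin at the centre of its underside.
- dipper: Bystander: loose stainless steel dipper standing at the robot's left of the work, cup 84 mm across and 60 mm high, a thin handle reaching 200 mm from the cup's centre along its x, rising to 79 mm. Origin at the centre of the cup's underside. (Beyond the work, out of the way, stand a fixed red cup rack far to the left and a fixed beige bin far to the right, both under 0.2 m high.)
Things that resemble listed ones, but are neither listed nor needed, are in the scene too. What is shaped like the tray_large_round but pink or purple is not meant. What is shaped like the tray_oblong but pink or turquoise is not meant.

How it is judged:
At the end, for the whole second after the job is handed in: Each of the four things rests in its own tray: underside on the tray floor (1 to 7 mm above the tray's underside), upright within 0.1 rad, centre within 13 mm of the tray's centre for the tumblers and 17 mm for the canister and the tin, and still (under 0.02 m/s) (horizontal distance between large_tumbler and tray_large_round below 0.013 m and z of large_tumbler in the frame of tray_large_round between 0.001 and 0.007 m and angle between each of large_tumbler, small_tumbler, square_canister, oblong_tin's own z axis and vertical below 0.1 rad and linear speed of each of large_tumbler, small_tumbler, square_canister, oblong_tin below 0.02 m/s and horizontal distance between small_tumbler and tray_small_round below 0.013 m and z of small_tumbler in the frame of tray_small_round between 0.001 and 0.007 m and horizontal distance between square_canister and tray_square below 0.017 m and z of square_canister in the frame of tray_square between 0.001 and 0.007 m and horizontal distance between oblong_tin and tray_oblong below 0.017 m and z of oblong_tin in the frame of tray_oblong between 0.001 and 0.007 m); the robot touches nothing.
It fails at once if a tumbler, the canister or the tin is dropped or thrown: faster than 0.7 m/s while no finger touches it (a fall of over 25 mm) ((contact force between large_tumbler and the fingers below 0.05 N and linear speed of large_tumbler above 0.7 m/s) or (contact force between small_tumbler and the fingers below 0.05 N and linear speed of small_tumbler above 0.7 m/s) or (contact force between square_canister and the fingers below 0.05 N and linear speed of square_canister above 0.7 m/s) or (contact force between oblong_tin and the fingers below 0.05 N and linear speed of oblong_tin above 0.7 m/s)).
It fails at once if the stopper is shifted by more than 20 mm (distance of stopper from where it was at the start of the episode above 0.02 m).
It fails at once if the dipper is shifted by more than 20 mm (distance of dipper from where it was at the start of the episode above 0.02 m).
It also fails if it takes over 112 s, if anything falls off the work surface, if the arm or the gripper's body presses on something with over 40 N, if the wrist force passes 120 N, or if a joint passes its speed limit or range.

## Working session

There is one attempt and no reset: what is moved stays moved. The work goes in short steps, each a Python script; the robot and the scene stay as the last script left them, time stands still between calls to the robot, and variables do not carry over. Pictures are saved under pics/ and viewed, and the job is handed in when it is done.

```bash
mkdir -p pics; ls; python3 - <<'E'
from cell import env,camera,calibration
import cv2,numpy as np
for n in("scene","top"):
    p,d=camera(n);cv2.imwrite(f"pics/{n}0.png",p);np.save(f"pics/{n}0.npy",d)
    c=calibration(n);print(n,c,(d==0).sum())
    R=cv2.Rodrigues(np.array(c["rvec"],float))[0];print("pos",-R.T@np.array(c["tvec"]).ravel())
s=env.get_state();print(s["time"],s["tcp_pos"],s["orientation"],s["opening"])
E
```

```text
pics
scene {'fx': 521.8818515065111, 'fy': 521.8818515065111, 'cx': 310.67929489087953, 'cy': 250.03419564718362, 'rvec': array([ 1.40782424,  1.94151271, -1.02843636]), 'tvec': array([ 0.07489704, -0.35970627,  1.75968818])} 1247
pos [1.58176016 0.46876843 0.71399694]
top {'fx': 432.973499505201, 'fy': 432.973499505201, 'cx': 313.0633054825918, 'cy': 239.75537979454097, 'rvec': array([ 2.15094694, -2.1663796 ,  0.09777058]), 'tvec': array([0.13607788, 0.66003176, 0.85883607])} 1217
pos [0.56540287 0.11702513 0.92648974]
0.1 [0.25322788 0.62526695 0.303028  ] [-8.95049672e-05  1.91190750e-01  9.81552560e-01 -8.12638378e-04] 0.08546038995846181
```

View pics/scene0.png

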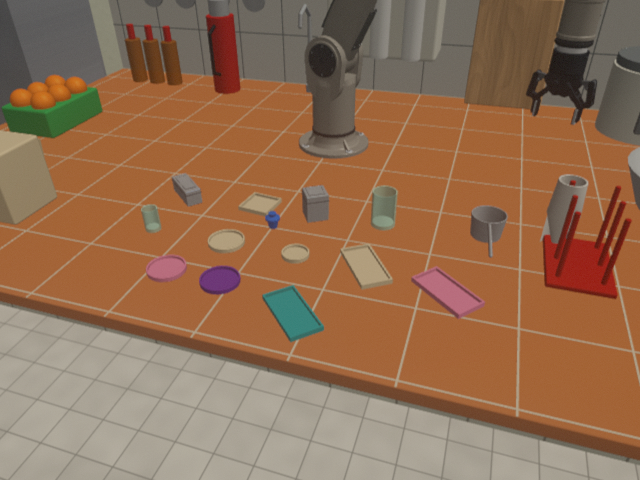

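View pics/top0.png

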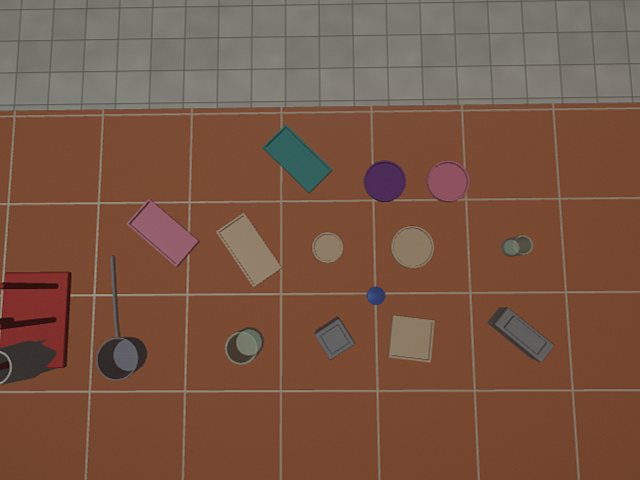

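The top view shows the beige trays at (412,247) large round, (328,248) small round, (412,338) square and (248,250) oblong. The canister is at (335,338), the tin at (521,335), the large tumbler near (244,346), the small tumbler near (517,245), the stopper at (376,296) and the dipper at (122,358). The lookalikes are purple at (385,181), pink at (447,181), teal at (298,159) and pink at (163,233). I'll measure next.

```bash
cat > h.py <<'E'
import cv2,numpy as np
from cell import env,kin,camera,calibration
class Cam:
    def __init__(s,n):
        c=calibration(n);s.K=np.array([[c["fx"],0,c["cx"]],[0,c["fy"],c["cy"]],[0,0,1]])
        s.R=cv2.Rodrigues(np.array(c["rvec"],float))[0];s.t=np.array(c["tvec"]).ravel();s.o=-s.R.T@s.t
    def plane(s,uv,z):
        uv=np.atleast_2d(uv).astype(float);r=np.c_[uv,np.ones(len(uv))]@np.linalg.inv(s.K).T@s.R
        return s.o+r*((z-s.o[2])/r[:,2])[:,None]
    def cloud(s,d):
        v,u=np.indices(d.shape);r=np.stack([u,v,np.ones_like(u)],-1)@np.linalg.inv(s.K).T
        P=(r*d[...,None]-s.t)@s.R;P[d==0]=np.nan;return P
    def proj(s,p): return cv2.projectPoints(np.atleast_2d(p).astype(float),s.R,s.t,s.K,None)[0][:,0]
E
python3 - <<'E'
from h import *
T=Cam("top");p=cv2.imread("pics/top0.png");P=T.cloud(np.load("pics/top0.npy"))
hsv=cv2.cvtColor(p,cv2.COLOR_BGR2HSV)
for n,(u,v) in dict(LR=(412,247),SR=(328,248),SQ=(412,338),OB=(248,250),pink=(163,233),stop=(376,296),can=(335,338),tin=(521,335),lt=(244,346),st=(517,245),table=(330,430)).items():
    print(n,hsv[v,u],P[v,u].round(4))
# beige trays
m=cv2.inRange(hsv,(10,20,110),(35,120,255));m[:200]=0
cv2.imwrite("pics/m.png",m)
for c in cv2.findContours(cv2.morphologyEx(m,cv2.MORPH_OPEN,np.ones((7,7))),cv2.RETR_EXTERNAL,cv2.CHAIN_APPROX_NONE)[0]:
    if cv2.contourArea(c)<400:continue
    W=T.plane(c[:,0],.012)[:,:2];r=cv2.minAreaRect((W*1000).astype(np.float32));print("beige",c[:,0].mean(0),r,cv2.minEnclosingCircle((W*1000).astype(np.float32)))
# heights
z=P[...,2]
for lo,hi in((.03,.11),):
    mm=((z>lo)&(z<hi)).astype(np.uint8)
    n,l,s,c=cv2.connectedComponentsWithStats(mm)
    for i in range(1,n):
        if s[i,4]<80:continue
        q=P[l==i];print("cc",c[i].round(),s[i,4],"zmax",np.percentile(q[:,2],[50,95]))
        zt=np.percentile(q[:,2],90);q=q[q[:,2]>zt-.008];print("   top",cv2.minAreaRect((q[:,:2]*1000).astype(np.float32)))
a=cv2.resize(p[290:400,200:360],None,fx=5,fy=5,interpolation=cv2.INTER_CUBIC);cv2.imwrite("pics/c1.png",a)
a=cv2.resize(p[215:380,440:600],None,fx=4,fy=3.6,interpolation=cv2.INTER_CUBIC);cv2.imwrite("pics/c2.png",cv2.resize(p[220:370,440:600],None,fx=4,fy=4,interpolation=cv2.INTER_CUBIC))
E
```

```text
LR [ 16  70 138] [ 0.647  -0.0784  0.0063]
SR [ 16  70 142] [0.6465 0.1001 0.0042]
SQ [ 17  69 140] [ 0.4566 -0.0735  0.0017]
OB [ 17  69 147] [0.643  0.2705 0.0099]
pink [173  91 148] [0.6819 0.4562 0.0032]
stop [112 142 115] [0.545  0.0048 0.0426]
can [135   5 100] [0.4659 0.0896 0.0756]
tin [15 11 97] [ 0.4668 -0.2798  0.0463]
lt [ 37  35 124] [0.4427 0.2768 0.0101]
st [ 35  37 116] [ 0.6495 -0.2996  0.0074]
table [ 10 153 120] [ 0.271   0.0996 -0.0017]
beige [411.68944099 336.79503106] ((460.05950927734375, -70.45234680175781), (86.92903137207031, 80.93274688720703), 83.17053985595703) ((459.9519348144531, -70.60780334472656), 56.847999572753906)
beige [327.34090909 247.85227273] ((645.8972778320312, 102.30851745605469), (63.63785934448242, 55.307579040527344), 89.58599853515625) ((647.797119140625, 101.97610473632812), 33.287818908691406)
beige [412.31707317 247.52845528] ((644.6002807617188, -77.22877502441406), (88.79771423339844, 80.56719207763672), 89.5145034790039) ((647.7833862304688, -77.17176818847656), 45.464111328125)
beige [249.20231214 251.33526012] ((641.90063476562
[... 838 characters left out ...]
5, -288.09759521484375), (116.14048767089844, 44.51000213623047), 49.66791534423828)
cc [ 39. 321.] 158 zmax [0.07155506 0.10680307]
   top ((501.6390686035156, 671.9525756835938), (11.636149406433105, 5.74708890914917), 14.14791202545166)
cc [334. 338.] 970 zmax [0.07551979 0.07838372]
   top ((464.9459533691406, 90.123291015625), (58.09713363647461, 57.73176574707031), 32.1848258972168)
cc [243. 346.] 618 zmax [0.07890603 0.09649639]
   top ((452.061767578125, 267.1284484863281), (60.03468322753906, 60.46786117553711), 44.4139289855957)
cc [ 42. 356.] 446 zmax [0.09543158 0.10863361]
   top ((433.9720458984375, 654.7862548828125), (69.30018615722656, 29.517536163330078), 9.372166633605957)
```

View pics/c1.png

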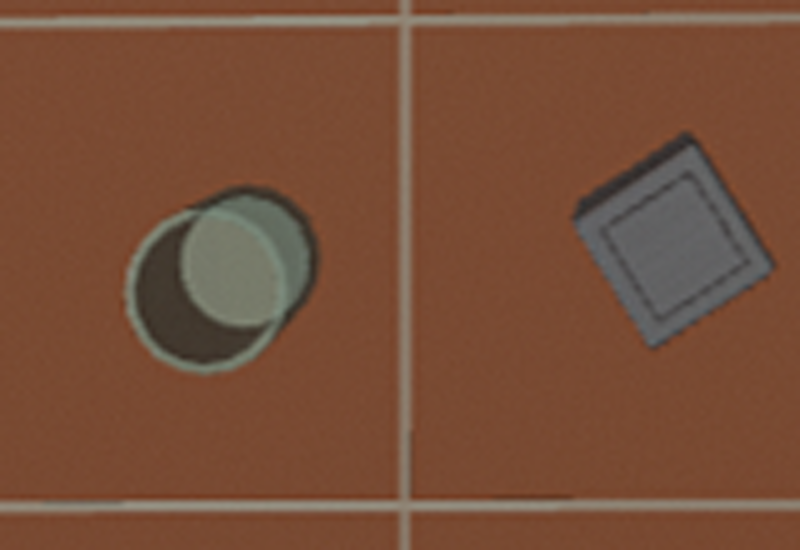

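View pics/c2.png

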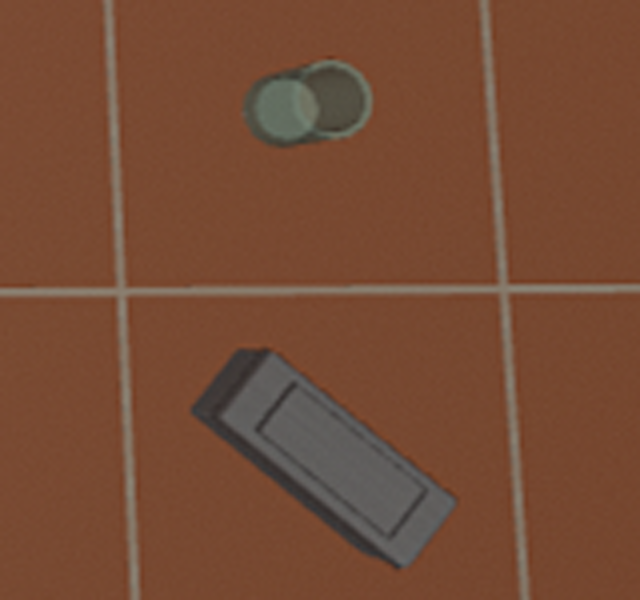

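The crops confirm the large tumbler's rim at about (241,348) px and the small one's at about (523,245) px, and both stand upright. The tray masks came out 5 to 8 mm short in x because of rim shading, so I'll refine them and cross-check in the scene view.

```bash
python3 - <<'E'
from h import *
T=Cam("top");S=Cam("scene");p=cv2.imread("pics/top0.png");ps=cv2.imread("pics/scene0.png")
for (u,v,h) in((241,348,.095),(523.2,244.7,.062)): print("tumbler rim ray",T.plane((u,v),h))
def meas(C,p,boxes,z,tag):
    hsv=cv2.cvtColor(p,cv2.COLOR_BGR2HSV)
    for n,(u0,v0,u1,v1) in boxes.items():
        sub=hsv[v0:v1,u0:u1]; m=(sub[...,1]<110).astype(np.uint8)*255
        m=cv2.morphologyEx(m,cv2.MORPH_OPEN,np.ones((5,5)))
        c=max(cv2.findContours(m,cv2.RETR_EXTERNAL,cv2.CHAIN_APPROX_NONE)[0],key=cv2.contourArea)[:,0]+[u0,v0]
        W=(C.plane(c,z)[:,:2]*1000).astype(np.float32)
        e=cv2.fitEllipse(W);print(tag,n,"rect",cv2.minAreaRect(W),"ell",e)
meas(T,p,dict(LR=(385,220,440,274),SR=(308,228,348,268),SQ=(384,312,440,366),OB=(212,208,286,290)),.012,"top")
meas(S,ps,dict(LR=(200,224,252,256),SR=(276,238,316,268),SQ=(234,190,264,218),OB=(334,240,398,292)),.012,"scene")
o=np.vstack([cv2.resize(p[210:290,205:445],(720,240),interpolation=2),cv2.resize(p[310:370,350:530],(720,240),interpolation=2)]);cv2.imwrite("pics/c3.png",o)
E
```

```text
tumbler rim ray [[0.45043229 0.2676529  0.095     ]]
tumbler rim ray [[ 0.64498219 -0.28713744  0.062     ]]
top LR rect ((647.808837890625, -77.238037109375), (88.8311767578125, 86.99942016601562), 89.50729370117188) ell ((647.5560913085938, -77.29033660888672), (87.62894439697266, 89.45051574707031), 11.593053817749023)
top SR rect ((648.0523681640625, 102.29788208007812), (63.62220001220703, 63.84326934814453), 89.5884017944336) ell ((647.64306640625, 101.86506652832031), (64.04374694824219, 64.2449951171875), 147.67404174804688)
top SQ rect ((457.3515319824219, -69.51226043701172), (88.3202133178711, 86.6078872680664), 82.7140121459961) ell ((457.55621337890625, -69.82874298095703), (99.2497787475586, 101.60206604003906), 3.6276607513427734)
top OB rect ((644.47900390625, 267.8398742675781), (147.09165954589844, 75.62907409667969), 34.62403869628906) ell ((643.7372436523438, 268.3460693359375), (81.2132568359375, 178.82504272460938), 125.0141830444336)
scene LR rect ((654.4251708984375, -75.27522277832031), (103.28826141357422, 87.69392395019531), 24.64360237121582) ell ((654.16796875, -75.02460479736328), (88.32001495361328, 102.34502410888672), 123.9897689819336)
scene SR rect ((654.9692993164062, 103.29601287841797), (73.5386962890625, 61.381141662597656), 18.89603614807129) ell ((654.6634521484375, 103.56995391845703), (63.75659942626953, 75.97956085205078), 116.29026794433594)
scene SQ rect ((472.3759460449219, -88.29315185546875), (117.36219024658203, 62.052772521972656), 22.943071365356445) ell ((471.05255126953125, -82.69387817382812), (66.59007263183594, 114.63067626953125), 114.64275360107422)
scene OB rect ((649.1381225585938, 270.02655029296875), (160.50640869140625, 78.94231414794922), 34.63206100463867) ell ((650.4190063476562, 270.2127380371094), (85.30780029296875, 184.12879943847656), 122.41992950439453)
```

View pics/c3.png

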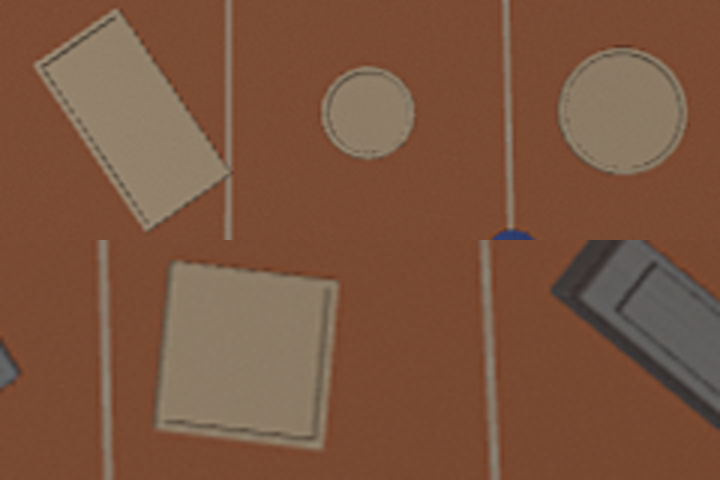

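The tray sizes now match what was given (about 88, 64, 88 and 147x75 mm). The scene view agrees, with its usual shift of about 7 mm toward the camera from the rim's front wall. Only the four low-saturation beige trays qualify as targets: the pink and purple discs and the pink and teal oblongs are out by colour, and crop c3 confirms it. I'll start with the large tumbler.

```bash
cat >> h.py <<'E'
from scipy.spatial.transform import Rotation as Ro
def down(a):
    a=np.radians(a);y=[np.cos(a),np.sin(a),0];z=[0,0,-1];x=np.cross(y,z)
    q=Ro.from_matrix(np.c_[x,y,z]).as_quat();return np.array([q[3],*q[:3]])
def st(tag):
    s=env.get_state();print(tag,"t%.1f"%s["time"],np.round(s["tcp_pos"],4),"F",np.round(s["force"],1),"op %.4f"%s["opening"],"q7 %.2f"%s["qpos"][6])
def pick(xy,a,zg,f=40,op=.085,lift=.16,w=0):
    z=zg+.054
    env.grip(op)
    env.reach([*xy,z+lift],down(a));env.movel([*xy,z+.01],.15);env.movel([*xy,z],.04);st("at")
    env.grip(max(w-.01,0),f_grip=f);st("gripped")
    env.movel([*xy,z+.02],.06);env.movel([*xy,z+lift],.2);st("lifted")
def place(xy,a,zg,op,lift=.16):
    z=zg+.054+.004
    env.reach([*xy,z+lift],down(a));env.dwell(.2);env.movel([*xy,z+.025],.15)
    env.dwell(.2);st("above")
    print("stop",env.movel([*xy,z-.003],.02,stop_force=4));st("down")
    env.grip(op);st("open");env.movel([*xy,z+.03],.06);env.movel([*xy,z+lift],.2);st("clear")
E
python3 - <<'E'
from h import *
st("0")
T=Cam("top");print("stopper",T.plane((376,295.5),.04))
for n,xy,a in(("LT",(.4512,.2675),30),("LR",(.6477,-.0773),0)):
    for z in(.12,.30): print(n,np.round(kin.inverse_kinematics([*xy,z],down(a)),2))
pick((.4512,.2675),30,.065,w=.062)
p,d=camera("top");cv2.imwrite("pics/t1.png",p);p,d=camera("scene");cv2.imwrite("pics/s1.png",p)
E
```

```text
0 t0.1 [0.2532 0.6253 0.303 ] F [0.5 0.5 0.2] op 0.0855 q7 -0.08
stopper [[0.54596498 0.0044521  0.04      ]]
LT [-0.83  0.5   0.22  2.07 -0.19  0.59  0.05]
LT [-0.91  0.24  0.3   1.93 -0.08  0.98 -0.05]
LR [-0.33  0.71  0.51  1.77 -0.46  0.79  0.41]
LR [-0.45  0.52  0.68  1.65 -0.36  1.1   0.33]
at t3.4 [0.4511 0.2674 0.1188] F [ 0.5 -0.1  0.1] op 0.0851 q7 0.05
gripped t3.7 [0.4512 0.2675 0.1194] F [-1.9 -1.4  6.2] op 0.0619 q7 0.05
lifted t5.1 [0.4505 0.2671 0.2778] F [-0.8 -0.5 -2.8] op 0.0620 q7 -0.04
```

View pics/s1.png

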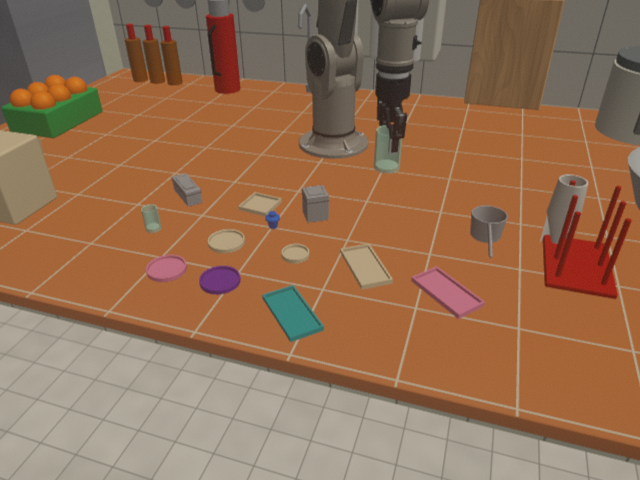

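The scene view shows the large tumbler held upright at (388,150) px, with an opening of 62 mm and 2.8 N of weight. Next I'll place it, then pick up the small one.

```bash
python3 - <<'E'
from h import *
place((.6477,-.0773),0,.065,.08)
pick((.6452,-.2868),0,.040,w=.040,op=.075)
p,d=camera("top");cv2.imwrite("pics/t2.png",p);p,d=camera("scene");cv2.imwrite("pics/s2.png",p)
E
```

```text
above t8.1 [ 0.6482 -0.0773  0.149 ] F [ 0.   0.2 -1.2] op 0.0619 q7 0.35
stop True
down t9.2 [ 0.6476 -0.0773  0.1235] F [-1.7  0.4  4.2] op 0.0619 q7 0.37
open t9.5 [ 0.6466 -0.077   0.1222] F [-0.6 -0.8  0.1] op 0.0802 q7 0.37
clear t11.0 [ 0.647  -0.077   0.2817] F [-1.2 -0.1 -0. ] op 0.0800 q7 0.28
at t13.6 [ 0.645  -0.2867  0.0937] F [ 0.  -0.5  0.4] op 0.0750 q7 0.68
gripped t14.0 [ 0.6453 -0.287   0.0944] F [-0.6  0.4  3.1] op 0.0398 q7 0.68
lifted t15.4 [ 0.6446 -0.2862  0.2525] F [-0.6 -0.7 -1.7] op 0.0395 q7 0.61
```

View pics/s2.png

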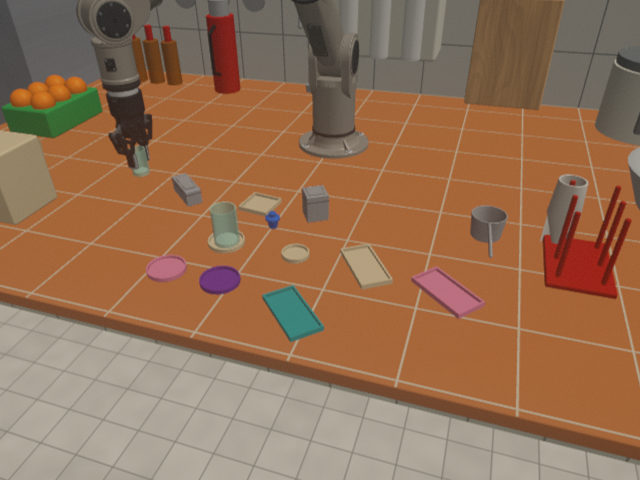

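View pics/t2.png

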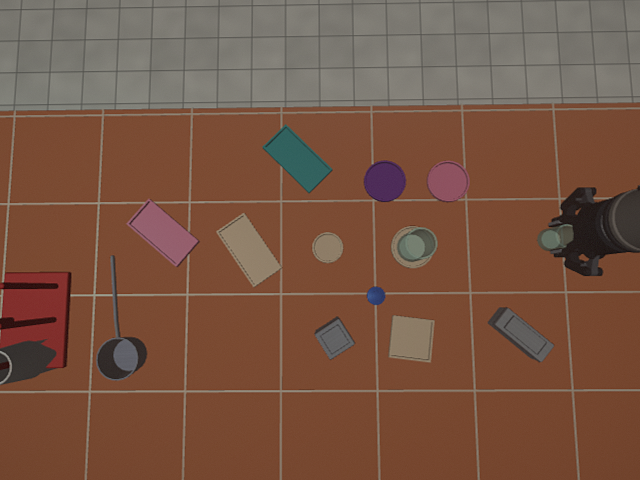

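The large tumbler stands inside its tray at (228,225) px in the scene view and (415,245) in the top view. The small one is held.

```bash
python3 - <<'E'
from h import *
env.movel([.6452,-.2868,.28],.15);env.movel([.6478,.102,.28],.25)
place((.6478,.102),0,.040,.060)
pick((.465,.0901),32.2,.050,w=.058)
p,d=camera("top");cv2.imwrite("pics/t3.png",p);p,d=camera("scene");cv2.imwrite("pics/s3.png",p)
E
```

```text
above t19.2 [0.6483 0.1021 0.124 ] F [ 0.9 -0.7 -0.9] op 0.0394 q7 0.08
stop True
down t20.3 [0.6477 0.102  0.0983] F [-0.3 -0.2  4. ] op 0.0400 q7 0.10
open t20.6 [0.6468 0.102  0.0972] F [-0.4 -0.1 -0.2] op 0.0599 q7 0.10
clear t22.1 [0.647  0.1022 0.2567] F [-0.5  0.1 -0.3] op 0.0601 q7 0.01
at t24.8 [0.4648 0.0901 0.1039] F [ 0.7 -0.4  0.5] op 0.0847 q7 0.54
gripped t25.1 [0.4649 0.09   0.1042] F [-1.2 -0.3  5.1] op 0.0575 q7 0.54
lifted t26.5 [0.4642 0.09   0.2629] F [ 0.  -0.7 -2.8] op 0.0579 q7 0.36
```

View pics/s3.png

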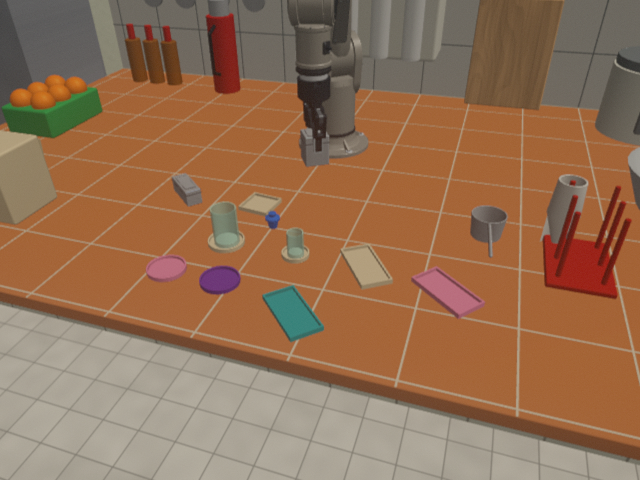

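The small tumbler is standing in its tray at (295,245) px, and the canister is held at (315,148). Next I'll place the canister and pick up the tin.

```bash
python3 - <<'E'
from h import *
place((.4574,-.0696),-7.3,.050,.078)
pick((.468,-.288),-40.3,.032,w=.044,op=.075,lift=.2)
p,d=camera("top");cv2.imwrite("pics/t4.png",p);p,d=camera("scene");cv2.imwrite("pics/s4.png",p)
for z in(.29,.15,.09): print(kin.inverse_kinematics([.6443,.268,z],down(-55.4)))
E
```

```text
above t28.7 [ 0.4579 -0.0695  0.1337] F [-0.4  0.7 -2.8] op 0.0574 q7 0.29
stop True
down t29.8 [ 0.4574 -0.0696  0.1082] F [-0.8  0.8  5.2] op 0.0580 q7 0.33
open t30.2 [ 0.4566 -0.0694  0.1076] F [-0.1 -0.6 -0.5] op 0.0779 q7 0.33
clear t31.6 [ 0.4567 -0.0693  0.267 ] F [-0.3 -0.4 -0.5] op 0.0780 q7 0.07
at t34.6 [ 0.4678 -0.2879  0.0858] F [ 0.4 -0.2  0.3] op 0.0751 q7 0.32
gripped t34.9 [ 0.4682 -0.2882  0.0863] F [ 0.1 -0.1  1.9] op 0.0434 q7 0.32
lifted t36.5 [ 0.4675 -0.2875  0.2849] F [-0.   1.  -1.2] op 0.0435 q7 0.09
[-1.01377871  0.66294803  0.84613451  1.54784015 -0.52402514  1.17041798
 -1.03173395]
[-0.95696563  0.80240033  0.74217948  1.64634458 -0.63979979  0.95100703
 -0.94840106]
[-0.91656549  0.86539821  0.67198442  1.6639682  -0.67670156  0.85851641
 -0.92390304]
```

View pics/s4.png

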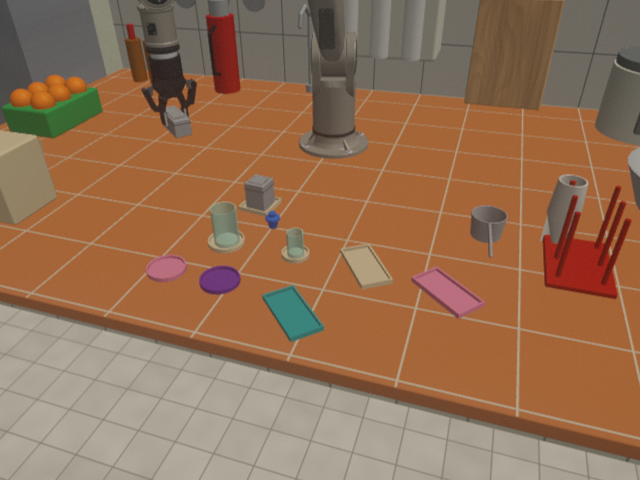

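View pics/t4.png

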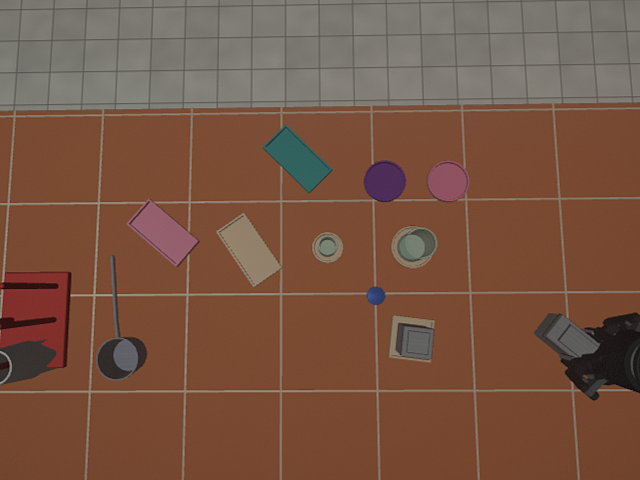

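The tin is held level, and three things stand in their trays. I'll place the tin, move the arm aside and check.

```bash
python3 - <<'E'
from h import *
place((.6443,.268),-55.4,.032,.062,lift=.2)
env.reach([.30,.55,.35],down(60));st("away")
p,d=camera("top");cv2.imwrite("pics/t5.png",p);np.save("pics/t5.npy",d);p2,d=camera("scene");cv2.imwrite("pics/s5.png",p2)
T=Cam("top");P=T.cloud(np.load("pics/t5.npy"));z=P[...,2]
n,l,s,c=cv2.connectedComponentsWithStats(((z>.03)&(z<.12)).astype(np.uint8))
for i in range(1,n):
    if s[i,4]<80 or c[i][0]<60:continue
    q=P[l==i];zt=np.percentile(q[:,2],90);q=q[q[:,2]>zt-.008];r=cv2.minAreaRect((q[:,:2]*1000).astype(np.float32));print(c[i].round(),"zt %.4f"%zt,np.round(r[0],1),np.round(r[1],1),round(r[2],1))
cv2.imwrite("pics/c5.png",cv2.resize(p[200:380,200:450],(780,562),interpolation=2))
E
```

```text
above t40.4 [0.6446 0.2682 0.1158] F [-0.9  0.1 -1.6] op 0.0434 q7 -0.93
stop True
down t41.5 [0.6443 0.268  0.0903] F [-1.1 -0.4  5.3] op 0.0438 q7 -0.91
open t41.8 [0.6431 0.2678 0.0888] F [ 0.4 -0.2 -0.5] op 0.0621 q7 -0.91
clear t43.5 [0.6436 0.2681 0.2885] F [0.5 0.4 0.5] op 0.0619 q7 -1.03
away t45.1 [0.3014 0.5491 0.3497] F [ 0.2 -0.1  0.6] op 0.0621 q7 0.03
[247. 249.] zt 0.0517 [643.5 267.7] [116.3  44.1] 34.6
[419. 243.] zt 0.0995 [647.4 -76.8] [60.9 60. ] 86.9
[328. 245.] zt 0.0675 [648.  101.2] [38.2 38.3] 45.5
[116. 338.] zt 0.0735 [556.7 524.8] [145.8   9.5] 2.4
[376. 295.] zt 0.0437 [547.    2.7] [16.4 16.1] 89.3
[416. 341.] zt 0.0816 [458.1 -68.9] [58.5 58.2] 82.5
```

View pics/c5.png

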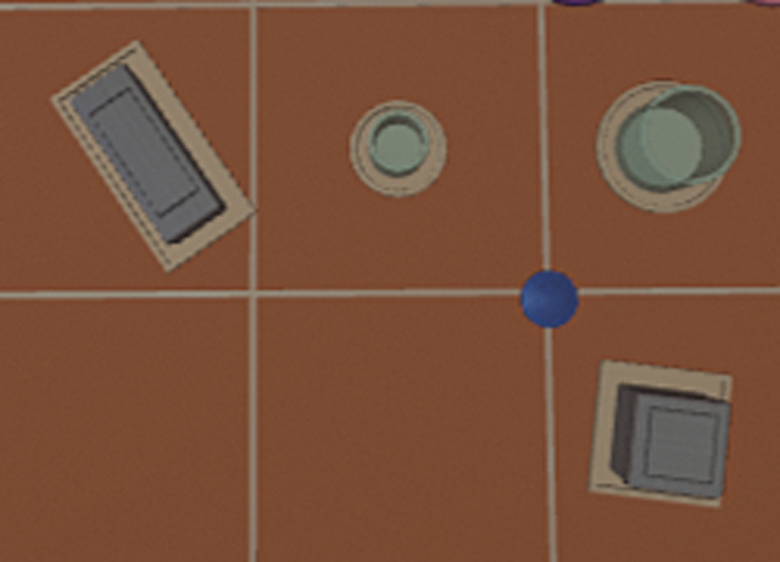

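View pics/s5.png

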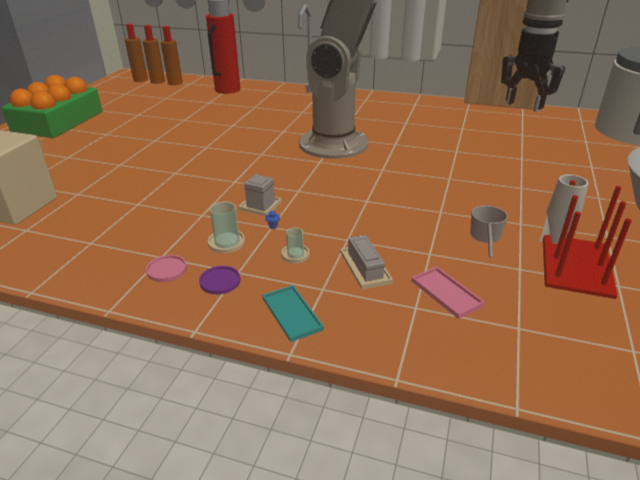

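The crop and scene view show all four standing in their own beige trays. Their centres are within about 1 mm of the tray centres and their tops are about 4 mm higher than before, which is the tray floor's thickness. The stopper at (376,295) px and the dipper have not moved, and the arm is clear. I'll hand it in.

```bash
python3 - <<'E'
from cell import job
print(job.job_done())
E
```

```text
the job is handed in; nothing more can be done
None
```

I put both tumblers, the square canister and the oblong tin into their matching beige trays, and handed the job in at about 45 s of the 112 s allowed. Each was gripped at 40 N and set down slowly until the arm felt contact, so nothing was dropped.

In my last pictures:
- **Position:** by depth, all four centres were within about 1 mm of the measured tray centres. The canister's and tin's angles matched their trays.
- **Height:** tops stood roughly 3 to 6 mm higher than before, in line with the 4 mm tray floor.
- **Bystanders:** the stopper and dipper showed at the same pixels as at the start, and the arm was clear of everything.

My first tray measurements disagreed with the given sizes, 5 to 8 mm short in x because of rim shading. I corrected this before the first placement. No check failed after that, but the hand-in reported no verdict.

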